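# Shim the tagged foot of a laboratory water bath

## Task

One outrigger foot of the water bath, the one marked with the red clip, hangs a little clear of the bench. Without forcing anything, try the shim plates under it, beginning with the thinnest (yellow tab) and then the middle one (green tab), and leave under it the thickest plate that goes in, straight and pushed home until its cross rib meets the foot. Let go of it and leave the other two plates lying flat on the bench clear of the feet; do not disturb the glassware.

Things in the scene. Friction and masses are not known exactly. Their poses are not given: they have to be found in the camera images.
- bath: water bath, fixed: white case 220 deep x 410 wide x 180 mm high, front at x = +50 mm. Origin on the bench below the middle of the row of feet; +x points in towards the case, y along the row, z up. Feet stand at x = 0, y = -105, 0 and +105 mm
- rail_mid (a point): middle of the steel guard rail of the bath, 20 mm diameter, 390 mm long along the row of feet, centre 140 mm above the bench, 48 mm in front of the feet's origins (x = -48 in the bath's frame), bracket to the case at each end. A tool holding a plate's tab must lean back from the case, 30 to 50 degrees from vertical, to pass under it
- clip_red: red clip, 36 x 24 mm, fixed on the arm of the foot that is to be shimmed; its origin is on the bench level, 24 mm in +x of that foot's origin
- foot_a: one of three fixed outrigger feet; which one is where changes. Level pad 40 (x) x 50 (y) x 14 mm thick over the bench, gap under it unknown (7 to 16 mm), different for each. Stem, and arm 30 mm wide above (x -15 to +55, top at 64 mm). Origin on the bench under the pad's centre; +x points to the case, plates go in along +x; pad's free edge at x = -20. A plate at home has its origin at x = -54, y = 0 mm
- foot_b: like foot_a. The three feet suit the three plates one to one: the plate that suits has 1.6 mm of play in height; the next thicker one is 2.4 mm too thick and stops dead at the pad's edge, with its origin at x = -96 mm
- foot_c: like foot_a, another of the three feet
- shim_thin: loose shim plate, yellow handle tab, 100 g +-25%. Plate 6 mm thick, 40 wide (y), from x = -14 to +76 mm (leading end). Origin on the underside below the tab's centre. Tab: 24 mm along x, 12 thick along y, top 50 mm up. Stop rib across the plate at x = +28 to +34, top 20 mm up; home when it meets the foot pad's edge
- shim_mid: loose shim plate, green handle tab, 140 g +-25%. Plate 10 mm thick, 40 wide (y), from x = -14 to +76 mm (leading end). Origin on the underside below the tab's centre. Tab: 24 mm along x, 12 thick along y, top 54 mm up. Stop rib across the plate at x = +28 to +34, top 24 mm up; home when it meets the foot pad's edge
- shim_thick: loose shim plate, blue handle tab, 180 g +-25%. Plate 14 mm thick, 40 wide (y), from x = -14 to +76 mm (leading end). Origin on the underside below the tab's centre. Tab: 24 mm along x, 12 thick along y, top 58 mm up. Stop rib across the plate at x = +28 to +34, top 28 mm up; home when it meets the foot pad's edge
- jar1: bystander: small lidded weighing jar, 32 mm diameter, 42 mm high, loose, standing between two of the feet's lanes; origin under its centre. Must stay where it is (clear)
- jar2: bystander: small lidded weighing jar, 32 mm diameter, 42 mm high, loose, standing between two of the feet's lanes; origin under its centre. Must stay where it is (amber)
- bottle: bystander: amber reagent bottle, 56 mm diameter, 125 mm high, loose; origin under its centre. Must stay where it is
- dish: bystander: flat glass dish, 88 mm diameter, 16 mm high, loose; origin under its centre. Must stay where it is

How it is judged:
By the outcome, as a careful person would: the job done as asked, in the order asked, and still so for the second after the job is handed in, with the robot touching nothing.
It also fails if it takes over 72 s, if anything falls off the work surface, if the arm or the gripper's body presses on something with over 40 N, if the wrist force passes 120 N, or if a joint passes its speed limit or range.

## Robot

A 6-joint arm with a two-finger parallel gripper is mounted at the origin on the work surface. World frame = base frame: x ahead of the robot, y to its left, z up, the work surface at z = 0. Lengths are in m, angles in rad, forces in N, time in s.
With the tool pointing down it reaches from about 0.35 to 0.975 m from the base axis. Payload 4.9 kg.
Tool frame: the origin (TCP) lies midway between the tips of the shut fingers; the grasp point (between the pads) lies 19 mm behind it; y points along the fingers, z is the direction in which the jaws open and shut, and the axes are right-handed (so a half turn about y gives the same grasp; the last joint's range is limited). The gripper opens to 85 mm and grips with 20 to 120 N. Pads are 22 mm wide; open, the fingers measure 114 mm over their backs; the gripper's body (76 mm by 85 mm) begins 54 mm behind the grasp point. The pads swing forward as they close: fully open they stand 13 mm farther back than shut.
Start: joints at [0.993, 0.053, 1.613, -0, 1.476, -0.119], TCP at [0.277, 0.56, 0.231] pointing down, gripper open.
Joint ranges: [-3.01, 3.01], [-1.01, 2.22], [0.06, 2.58], [-1.02, 4.17], [0.09, 2.62], [-3.14, 3.14]. Speed limits (rad/s): [2.57, 2.57, 3.14, 3.14, 3.14, 3.14].

## Interface

Orientations are given as a 3x3 rotation matrix whose columns are the frame's x, y, z axes.
In Python, from plant import bot gives the robot as it stands.
- The arm moves only by the tool apply_moves, never from a script. Its argument "moves" is one flat list of numbers, 5 for each row, row after row: the shift along the world's x, y, z in mm, then the turn about the world's z in degrees, then the opening in per cent of the stroke, from 0 (shut) to 100 (fully open). In form: [dx, dy, dz, roll, grip, dx, dy, dz, roll, grip, ...]. A call has 1 to 12 rows; each row shifts and turns the pose as measured when the row begins; what a row does not reach is not made up. A row lasts 1/12 s, in which the tool goes at most 41.7 mm and 7.16 degrees, less where a joint would pass 70% of its speed; a pose out of reach is approached as far as the arm can. A call is refused whole if a number of a shift passes 41.7 or a number of a turn 7.16, either way. A call with a gripper value outside its range is refused whole. The fingers move at their own pace and stop on an object; "newtons" is the grip in N (left out, the last holds). Time passes only in rows, so rows that do not move let the fingers close. It gives the time, the measured TCP pose, the force and the opening at its end, in the units of the state.
- bot.sense(): the state, without advancing time (a new reading comes with each control period).
- bot.get_image(name): name is "side" or "top" or "wrist"; returns a dict with "pixels" (400x640x3 uint8, red, green, blue), "depth" (400x640 float32, m along the optical axis (not along the pixel's ray), 0 where there is no reading), "mtx" (3x3 intrinsics, pixels), "dist_coeffs" ([k1, k2, p1, p2, k3] as OpenCV has them; the pictures are not rectified), "cam_to_world" (4x4, takes a point from camera to world coordinates); the wrist camera has in their place "T_tool_cam" (4x4, takes a point from camera to tool coordinates, whose origin is the TCP and whose axes are the tool frame's). Camera axes: x right, y up, looking along -z (the intrinsics and any distortion apply to the point x, -y, -z); pixel columns grow to the right and rows downward; lengths in m; the calibration is good to about 2 mm. A picture is of the moment at which its call begins: read the wrist's pose just before it.
- bot.sign_off(): hands the job in, once; it reports no verdict.
The state is a dict: "clock": time; "joint_positions": joint angles; "joint_velocities": joint speeds; "joint_efforts": joint torques, N m; "tcp_pos": TCP position; "eef_rot": TCP orientation; "ft_force": force on the tool from outside, world axes, zero at the start; "moment": the same for the moment, N m; "opening": finger opening in m.
Only numpy, scipy, OpenCV 4.12 (cv2) and the standard library are available. Lean on these libraries where they do the work, as an engineer would, in place of code of your own. Each camera call takes 0.05 s, during which the arm holds its last target. There are 200 camera calls.

## Working session

There is one attempt and no reset: what is moved stays moved. The work goes in short steps, Python scripts to look and compute and a tool call to move; the robot and the scene stay as the last step left them, time stands still between calls to the robot, and variables do not carry over. Pictures are saved under pics/ and viewed, about 8 in all and at most 12, crops included, and the job is handed in when it is done.

Besides the shell and the picture viewer there is one more tool, called by a JSON object that holds its "method" and its "body". apply_moves: Moves the arm, as the interface text tells. Its arguments: {"type":"object","properties":{"moves":{"type":"array","items":{"type":"number"}},"newtons":{"type":"number"}},"required":["moves"]}

```bash
mkdir -p pics; ls
cat > h.py <<'E'
import numpy as np, cv2
from plant import bot
def cap(name):
    s=bot.sense(); im=bot.get_image(name)
    if name=="wrist":
        T=np.eye(4);T[:3,:3]=s["eef_rot"];T[:3,3]=s["tcp_pos"]; im["cam_to_world"]=T@np.array(im["T_tool_cam"])
    return im
def cloud(im):
    K=np.array(im["mtx"],float);d=np.array(im["dist_coeffs"],float);D=im["depth"];h,w=D.shape
    u,v=np.meshgrid(np.arange(w),np.arange(h))
    p=cv2.undistortPointsIter(np.stack([u.ravel(),v.ravel()],1).astype(np.float64)[:,None],K,d,None,None,(3,50,1e-9))[:,0]
    z=D.ravel(); P=np.stack([p[:,0]*z,-p[:,1]*z,-z,np.ones_like(z)],1)
    W=(P@np.array(im["cam_to_world"]).T)[:,:3]; W[z==0]=np.nan
    return W.reshape(h,w,3)
def save(im,f): cv2.imwrite("pics/"+f,im["pixels"][:,:,::-1])
E
python3 - <<'E'
from h import *
for n in("top","side"):
    im=cap(n);save(im,n+"0.png");np.savez(n+"0.npz",W=cloud(im),px=im["pixels"])
    C=np.array(im["cam_to_world"]);print(n,C.round(3).tolist(),np.array(im["mtx"]).round(1).tolist())
print(bot.sense())
E
```

```text
pics
top [[-0.092, 0.971, -0.22, 0.369], [-0.996, -0.089, 0.02, 0.092], [-0.0, 0.221, 0.975, 1.079], [0.0, 0.0, 0.0, 1.0]] [[477.2, 0.0, 324.1], [0.0, 477.2, 199.0], [0.0, 0.0, 1.0]]
side [[-0.974, 0.164, -0.154, 0.429], [-0.225, -0.749, 0.623, 0.588], [-0.013, 0.642, 0.767, 0.742], [0.0, 0.0, 0.0, 1.0]] [[446.4, 0.0, 314.7], [0.0, 446.4, 208.8], [0.0, 0.0, 1.0]]
{'clock': 0.1, 'joint_positions': array([ 9.92979644e-01,  5.32881154e-02,  1.61413453e+00, -8.48883958e-06,
        1.47598997e+00, -1.19020539e-01]), 'joint_velocities': array([ 0.00123092, -0.00055931, -0.00214359, -0.0003272 ,  0.00175132,
       -0.00082735]), 'joint_efforts': array([ 4.57585229e-04, -3.94905889e+01, -3.71362495e+01, -9.94513357e-05,
        3.99443525e-03, -1.19741136e-05]), 'tcp_pos': array([0.27650315, 0.55989476, 0.23020088]), 'eef_rot': array([[ 8.96586554e-01, -9.86974078e-04,  4.42867448e-01],
       [-4.42868499e-01, -1.52911421e-03,  8.96585275e-01],
       [-2.07711519e-04, -9.99998344e-01, -1.80808297e-03]]), 'ft_force': array([-0.13769574,  0.80204161, -0.80054769]), 'moment': array([ 0.04607252, -0.02690726,  0.03742963]), 'opening': 0.08552942307905934}
```

View pics/top0.png

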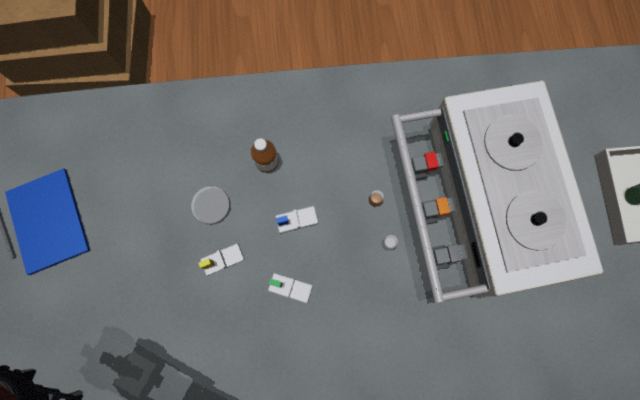

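View pics/side0.png

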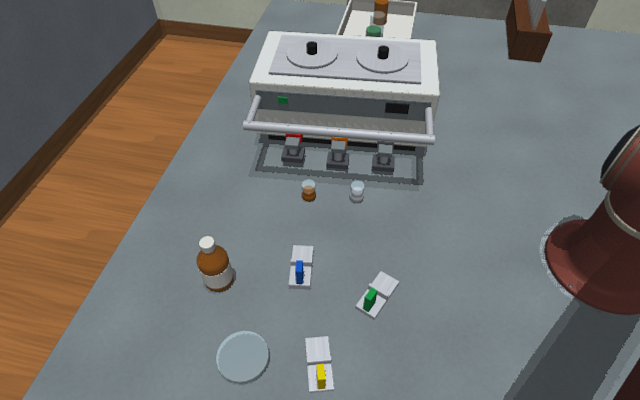

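Top view: the bath is on the right (case towards world −y), with the red clip on the foot at about (432,160), orange at (444,206) and grey at (458,254). The plates are yellow (205,263), blue (283,220) and green (276,284), the jars (376,199) and (391,242). The side view agrees. Next I'll work out the poses.

```bash
cat > pose.py <<'E'
from h import *
def plate(W,px,hue,hname,box=None):
    hsv=cv2.cvtColor(np.ascontiguousarray(px),cv2.COLOR_RGB2HSV)
    m=(abs(hsv[...,0].astype(int)-hue)<10)&(hsv[...,1]>120)&(hsv[...,2]>60)&(W[...,2]>.02)&(W[...,2]<.075)
    if box is not None: m&=(W[...,0]>box[0])&(W[...,0]<box[1])&(W[...,1]>box[2])&(W[...,1]<box[3])
    t=W[m]; 
    if len(t)<5: print(hname,"none");return
    c=np.median(t,0)
    w=(hsv[...,1]<40)&(hsv[...,2]>130)&(W[...,2]>.002)&(W[...,2]<.035)&(np.hypot(W[...,0]-c[0],W[...,1]-c[1])<.1)
    q=W[w][:,:2]
    pts=np.vstack([q,t[:,:2]])
    r=cv2.minAreaRect(q.astype(np.float32)*1000)
    top=t[t[:,2]>np.percentile(t[:,2],95)-.008]; tc=top[:,:2].mean(0)*1000
    ctr=np.array(r[0]);bx=cv2.boxPoints(r);e1=bx[1]-bx[0];e2=bx[2]-bx[1]
    e=e1 if np.linalg.norm(e1)>np.linalg.norm(e2) else e2
    e=e/np.linalg.norm(e); e=e if e@(ctr-tc)>0 else -e
    print(hname,"tabtop",tc.round(1),"ztop",top[:,2].max().round(4),"rect",ctr.round(1),np.round(r[1],1),"heading",np.degrees(np.arctan2(e[1],e[0])).round(1),"origin from rect",(ctr-31*e).round(1),len(t),len(q))
E
python3 - <<'E'
from pose import *
for n in("top","side"):
    d=np.load(n+"0.npz");W,px=d["W"],d["px"]
    bx=(0,1,-.05,.6)
    for h,nm in((27,"yellow"),(65,"green"),(112,"blue")): plate(W,px,h,n+" "+nm,bx)
    hsv=cv2.cvtColor(px,cv2.COLOR_RGB2HSV)
    for nm,lo,hi in(("red",0,6),("orange",9,20)):
        m=(hsv[...,0]>=lo)&(hsv[...,0]<=hi)&(hsv[...,1]>200)&(hsv[...,2]>120)&(W[...,2]>.05)&(W[...,2]<.09)&(W[...,1]<0)
        print(nm,m.sum(),np.median(W[m],0).round(4), cv2.minAreaRect((W[m][:,:2]*1000).astype(np.float32)) if m.sum() else'')
    if n=="top":
        for u,v in((376,199),(391,242),(263,150),(210,205)): print((u,v),W[v,u].round(3))
    # rail : z 0.12-.155 in front
    m=(W[...,2]>.141)&(W[...,2]<.154)&(W[...,1]<.05)&(W[...,1]>-.25)&(W[...,0]>.2)&(W[...,0]<.75)
    q=W[m]; 
    print("rail",len(q)); l=cv2.fitLine((q[:,:2]*1000).astype(np.float32),cv2.DIST_HUBER,0,.01,.01).ravel(); s=(q[:,:2]*1000-l[2:])@l[:2]; print(l, s.min(),s.max(),q[:,2].max())
    # case top
    m=(W[...,2]>.172)&(W[...,2]<.186)&(W[...,1]<0)&(hsv[...,2]>150)
    print("case",cv2.minAreaRect((W[m][:,:2]*1000).astype(np.float32)))
E
```

```text
top yellow tabtop [484.1 341.5] ztop 0.0543 rect [528.9 323.3] [112.9  91.7] heading 17.3 origin from rect [499.3 314.1] 81 606
top green tabtop [428.6 191.9] ztop 0.0577 rect [435.5 200.7] [173.8  48.7] heading 63.8 origin from rect [421.8 172.8] 41 695
top blue tabtop [563.3 167.2] ztop 0.0641 rect [581.  135.7] [93.7 83.4] heading -96.4 origin from rect [584.5 166.5] 74 612
red 40 [ 0.6671 -0.1754  0.074 ] ((660.757080078125, -171.7147216796875), (31.824922561645508, 19.749313354492188), 7.361976623535156)
orange 3 [ 0.5424 -0.1867  0.0628] ((542.4094848632812, -187.13436889648438), (0.012182950973510742, 10.930279731750488), 4.986190319061279)
(376, 199) [ 0.593 -0.045  0.042]
(391, 242) [ 0.493 -0.066  0.045]
(263, 150) [0.703 0.191 0.122]
(210, 205) [0.619 0.331 0.017]
rail 2948
[ 9.9437505e-01  1.0591625e-01  5.4548682e+02 -1.1568324e+02] -196.5995737826745 202.44031120688976 0.15399214622994206
case ((572.3225708007812, -318.3019714355469), (407.9001770019531, 219.75865173339844), 5.497025966644287)
side yellow tabtop [485.5 344.6] ztop 0.0546 rect [493.2 311.1] [199.6 121.2] heading 12.6 origin from rect [463.  304.3] 165 3110
side green tabtop [429.9 196.3] ztop 0.0578 rect [430.6 201.7] [198.4 198.3] heading 38.3 origin from rect [406.2 182.5] 174 3188
side blue tabtop [564.2 171.1] ztop 0.0618 rect [563.4 178.7] [195.6 198.2] heading 171.8 origin from rect [594.1 174.3] 152 3044
red 12 [ 0.6558 -0.16    0.072 ] ((661.6008911132812, -159.90673828125), (32.49579620361328, 2.9987471103668213), 5.18505334854126)
orange 81 [ 0.5526 -0.819   0.0756] ((553.2479248046875, -507.9005126953125), (681.2664794921875, 35.16312789916992), 89.27848815917969)
rail 2865
[ 9.94406283e-01  1.05622455e-01  5.64973206e+02 -1.10662506e+02] -218.01298794882345 182.70763312380208 0.15398816266888204
case ((571.4945678710938, -316.4913330078125), (408.32940673828125, 225.0562286376953), 5.444408893585205)
```

```bash
cat > kin.py <<'E'
import numpy as np
from scipy.spatial.transform import Rotation as Rr
def R(j,s4=1,s6=1): return Rr.from_euler('ZYZYZ',[j[0],j[1]+j[2],s4*j[3],j[4],s6*j[5]]).as_matrix()
j0=[0.99298,0.053288,1.614135,0,1.47599,-0.11902]
R0=np.array([[.896587,-.000987,.442867],[-.442868,-.001529,.896585],[-.000208,-.999998,-.001808]])
def C(s6=1): return R(j0,1,s6).T@R0
E
python3 - <<'E'
from kin import *
for s6 in(1,-1): print(C(s6).round(3).tolist())
a=np.radians(-84.2)
for lean in(30,40,50):
  L=np.radians(lean);y=np.array([np.cos(a)*np.sin(L),np.sin(a)*np.sin(L),-np.cos(L)])
  for sg in(1,-1):
    z=sg*np.array([-np.sin(a),np.cos(a),0]);x=np.cross(y,z);T=np.column_stack([x,y,z])@C().T
    for s in(1.4,1.8,2.2):
      M=Rr.from_euler('ZY',[-.14,s]).as_matrix().T@T
      e=Rr.from_matrix(M).as_euler('ZYZ'); print(lean,sg,s,np.degrees(e).round(0))
E
python3 - <<'E'
from h import *
# pad top heights near red foot and others: bath frame
o=np.array([555.8,-159]);th=np.radians(5.8);bx=np.array([np.sin(th),-np.cos(th)]);by=np.array([np.cos(th),np.sin(th)])
for n in("top","side"):
    W=np.load(n+"0.npz")["W"]*1000;P=W[...,:2]-o;X=P@bx;Y=P@by
    for y0 in(105,0,-105):
        m=(X>-19)&(X<15)&(abs(Y-y0)<24)&(abs(Y-y0)>17)&(W[...,2]<40)&(W[...,2]>10)
        b=(X>-60)&(X<-35)&(abs(Y-y0)<30)&(W[...,2]<10)
        print(n,y0,m.sum(),np.sort(W[m][:,2]).round(1)[::max(1,m.sum()//12)],"bench",np.nanmedian(W[b][:,2]).round(1),b.sum())
E
```

```text
top 105 36 [16.  23.1 26.5 28.1 28.3 28.8 29.  29.2 29.4 30.2 30.6 31.7] bench 0.0 264
top 0 34 [12.2 17.1 18.6 18.7 19.7 19.7 20.2 20.6 21.1 21.3 21.6 22.  22.5 23.6
 23.8 24.3 26.9] bench 0.1 276
top -105 60 [20.9 22.8 23.9 25.2 25.7 25.9 26.2 26.5 27.  27.3 28.  28.7] bench -0.0 289
side 105 71 [16.4 19.5 24.2 27.8 29.1 30.  30.4 30.7 30.9 31.3 31.6 31.8 32.4 32.7
 33.6] bench 1.4 196
side 0 65 [15.6 20.6 21.1 21.6 21.8 22.1 22.6 22.7 23.4 23.7 23.9 24.2 24.8] bench 1.5 206
side -105 62 [16.6 25.  25.8 26.2 26.4 26.6 26.9 27.3 27.5 27.8 28.3 28.7 29.3] bench 1.5 214Traceback (most recent call last):
  File "<stdin>", line 2, in <module>
  File "kin.py", line 6, in C
    def C(s6=1): return R(j0,1,s6).T@R0
                        ~^^^^^^^^^
  File "kin.py", line 3, in R
    def R(j,s4=1,s6=1): return Rr.from_euler('ZYZYZ',[j[0],j[1]+j[2],s4*j[3],j[4],s6*j[5]]).as_matrix()
                               ~~~~~~~~~~~~~^^^^^^^^^^^^^^^^^^^^^^^^^^^^^^^^^^^^^^^^^^^^^^^
  File "scipy/spatial/transform/_rotation.pyx", line 1413, in scipy.spatial.transform._rotation.Rotation.from_euler
ValueError: Expected axis specification to be a non-empty string of upto 3 characters, got ZYZYZ
```

```bash
cat > kin.py <<'E'
import numpy as np
from scipy.spatial.transform import Rotation as Rr
def R(j,s4=1,s6=1): return (Rr.from_euler('ZY',[j[0],j[1]+j[2]])*Rr.from_euler('ZYZ',[s4*j[3],j[4],s6*j[5]])).as_matrix()
j0=[0.99298,0.053288,1.614135,0,1.47599,-0.11902]
R0=np.array([[.896587,-.000987,.442867],[-.442868,-.001529,.896585],[-.000208,-.999998,-.001808]])
def C(s6=1): return R(j0,1,s6).T@R0
E
python3 - <<'E'
from kin import *
for s6 in(1,-1): print(C(s6).round(3).tolist())
a=np.radians(-84.2)
for lean in(30,45):
  L=np.radians(lean);y=np.array([np.cos(a)*np.sin(L),np.sin(a)*np.sin(L),-np.cos(L)])
  for sg in(1,-1):
    z=sg*np.array([-np.sin(a),np.cos(a),0]);x=np.cross(y,z);T=np.column_stack([x,y,z])@C().T
    for s in(1.4,1.8,2.2):
      M=Rr.from_euler('ZY',[-.14,s]).as_matrix().T@T
      e=Rr.from_matrix(M).as_euler('ZYZ'); print(lean,sg,s,np.degrees(e).round(0))
E
```

```text
[[-0.0, 0.0, -1.0], [-1.0, -0.0, 0.0], [-0.0, 1.0, 0.0]]
[[-0.236, -0.0, -0.972], [-0.972, -0.0, 0.236], [-0.0, 1.0, 0.0]]
30 1 1.4 [-29.  92. -17.]
30 1 1.8 [-31.  72.  -5.]
30 1 2.2 [-38.  53.   9.]
30 -1 1.4 [-29.  92. 163.]
30 -1 1.8 [-31.  72. 175.]
30 -1 2.2 [ -38.   53. -171.]
45 1 1.4 [-43.  87. -17.]
45 1 1.8 [-47.  71.  -0.]
45 1 2.2 [-55.  56.  20.]
45 -1 1.4 [-43.  87. 163.]
45 -1 1.8 [-47.  71. 180.]
45 -1 2.2 [ -55.   56. -160.]
```

{"method": "apply_moves", "body": {"moves": [15,31,5,7,60,15,31,5,7,60,15,31,5,7,60,15,31,5,7,60,15,31,5,7,60,15,31,5,7,60,15,31,5,7,60,15,31,5,7,60,15,31,5,7,60,15,31,5,7,60,15,31,5,7,60,15,31,5,7,60]}}

```text
clock: 1.1
tcp_pos: [0.4369, 0.894, 0.2627]
eef_rot: [[0.572, 0.018, -0.82], [0.82, -0.01, 0.572], [0.002, -1.0, -0.021]]
ft_force: [17.7, 30.5, 36.8]
opening: 0.0514
```

```bash
cat > st.py <<'E'
from h import *
s=bot.sense();R=np.array(s["eef_rot"]);y=R[:,1];z=R[:,2]
print("t",round(s["clock"],2),"tcp",(1000*np.array(s["tcp_pos"])).round(1),"lean",np.degrees(np.arccos(-y[2])).round(1),"dir",np.degrees(np.arctan2(y[1],y[0])).round(1),"jaw",np.degrees(np.arctan2(z[1],z[0])).round(1),"jawz",z[2].round(3),"j",np.round(s["joint_positions"],2),"F",np.round(s["ft_force"],1),"open",round(s["opening"]*1000,1))
E
python3 st.py
```

```text
t 1.1 tcp [436.9 894.  262.7] lean 1.2 dir -29.6 jaw 145.1 jawz -0.021 j [ 1.05  1.15  0.05 -0.02  1.94 -1.49] F [17.7 30.5 36.8] open 51.4
```

```bash
python3 -c "
from h import *
s=bot.sense();print(s['joint_positions'],s['joint_velocities'],s['ft_force'])"
```

```text
[ 1.04738073  1.14922709  0.05438842 -0.02210534  1.93774666 -1.49339526] [ 0.01582707  0.36764316 -0.06268296 -0.04435152  0.70157188 -1.5299955 ] [17.67060421 30.49664831 36.83183481]
```

{"method": "apply_moves", "body": {"moves": [0,0,0,4,60,4,8,0,4,60,4,8,0,0,60]}}

```text
clock: 1.35
tcp_pos: [0.4377, 0.8959, 0.2264]
eef_rot: [[0.442, 0.004, -0.897], [0.896, -0.036, 0.442], [-0.03, -0.999, -0.02]]
ft_force: [0.4, -0.1, -1.3]
opening: 0.0507
```

```bash
python3 st.py
```

```text
t 1.35 tcp [437.7 895.9 226.4] lean 2.1 dir -83.2 jaw 153.8 jawz -0.02 j [ 1.05  1.18  0.06 -0.02  1.93 -1.64] F [ 0.4 -0.1 -1.3] open 50.7
```

{"method": "apply_moves", "body": {"moves": [18,36,0,0,60,18,36,0,0,60,18,36,0,0,60,18,36,0,0,60]}}

```text
clock: 1.68
tcp_pos: [0.4551, 0.9271, 0.1915]
eef_rot: [[0.447, 0.046, -0.894], [0.892, 0.05, 0.449], [0.066, -0.998, -0.018]]
ft_force: [0.3, 0.5, 1.1]
opening: 0.0514
```

```bash
python3 st.py
```

```text
t 1.68 tcp [455.1 927.1 191.5] lean 3.9 dir 47.6 jaw 153.3 jawz -0.018 j [ 1.05  1.22  0.06 -0.01  1.8  -1.63] F [0.3 0.5 1.1] open 51.4
```

{"method": "apply_moves", "body": {"moves": [16,33,18,0,60,16,33,18,0,60,16,33,18,0,60,16,33,18,0,60,16,33,18,0,60,16,33,18,0,60,16,33,18,0,60,16,33,18,0,60]}}

```text
clock: 2.35
tcp_pos: [0.472, 0.9617, 0.2751]
eef_rot: [[0.432, 0.137, -0.891], [0.859, 0.237, 0.453], [0.274, -0.962, -0.015]]
ft_force: [-0.3, 0.0, 0.2]
opening: 0.0511
```

```bash
python3 st.py
```

```text
t 2.35 tcp [472.  961.7 275.1] lean 15.9 dir 60.0 jaw 153.1 jawz -0.015 j [ 1.05  1.15  0.06  0.    1.66 -1.63] F [-0.3  0.   0.2] open 51.1
```

{"method": "apply_moves", "body": {"moves": [17,34,14,0,60,17,34,14,0,60,17,34,14,0,60,17,34,14,0,60,17,34,14,0,60,17,34,14,0,60,17,34,14,0,60,17,34,14,0,60,17,34,14,0,60,17,34,14,0,60,17,34,14,0,60,17,34,14,0,60]}}

```text
clock: 3.35
tcp_pos: [0.5106, 1.0292, 0.327]
eef_rot: [[0.367, 0.265, -0.892], [0.738, 0.501, 0.452], [0.567, -0.824, -0.012]]
ft_force: [0.4, 1.2, -0.3]
opening: 0.0509
```

```bash
python3 st.py
```

```text
t 3.35 tcp [ 510.6 1029.2  327. ] lean 34.5 dir 62.1 jaw 153.1 jawz -0.012 j [ 1.04  1.13  0.06  0.03  1.35 -1.63] F [ 0.4  1.2 -0.3] open 50.9
```

{"method": "apply_moves", "body": {"moves": [17,34,14,0,60,17,34,14,0,60,17,34,14,0,60,-8,-36,0,0,60,-8,-36,0,-7,60,-5,-36,0,-7,60,-2,-36,0,-7,60,0,-36,0,-7,60,0,-36,0,-7,60,0,-36,0,-7,60,0,-36,0,-7,60,0,-36,0,-7,60]}}

```text
clock: 4.35
tcp_pos: [0.5056, 0.7418, 0.3131]
eef_rot: [[0.776, 0.618, -0.13], [0.106, 0.074, 0.992], [0.622, -0.783, -0.008]]
ft_force: [0.8, -0.4, 0.8]
opening: 0.0516
```

```bash
python3 st.py
python3 - <<'E'
from h import *
# precise plate poses: boundary of white plate in top image projected
for n in("top","side"):
    d=np.load(n+"0.npz");W=d["W"]*1000;px=d["px"];hsv=cv2.cvtColor(px,cv2.COLOR_RGB2HSV)
    for nm,c,t in(("yellow",(485,342),6),("green",(429,193),10),("blue",(563.5,168),14)):
        r=np.hypot(W[...,0]-c[0],W[...,1]-c[1])
        m=(r<100)&(W[...,2]>t-4.5)&(W[...,2]<t+4.5)&(hsv[...,1]<60)&(hsv[...,2]>140)
        k,l,s,ce=cv2.connectedComponentsWithStats(m.astype(np.uint8))
        # keep comps nearest
        big=[i for i in range(1,k) if s[i,4]>20 and np.hypot(*(np.nanmean(W[l==i][:,:2],0)-c))<70]
        q=W[np.isin(l,big)][:,:2].astype(np.float32)
        (cx,cy),wh,a=cv2.minAreaRect(q);print(n,nm,len(q),(round(cx,1),round(cy,1)),np.round(wh,1),round(a,1))
E
```

```text
t 4.35 tcp [505.6 741.8 313.1] lean 38.5 dir 6.9 jaw 97.5 jawz -0.008 j [ 1.04  0.44  1.13 -0.56  1.19 -0.55] F [ 0.8 -0.4  0.8] open 51.6
top yellow 521 (495.0, 313.5) [40.9 92. ] 17.8
top green 599 (418.1, 163.2) [90.  40.1] 67.5
top blue 530 (570.0, 136.0) [40.4 89.9] 9.4
side yellow 990 (481.4, 307.8) [72.3 93.8] 18.1
side green 620 (418.5, 165.6) [91.1 40.6] 67.4
side blue 541 (570.3, 138.7) [40.1 91.9] 9.3
```

{"method": "apply_moves", "body": {"moves": [-3,-33,-15,-7,50,-3,-33,-15,-7,50,-3,-33,-15,-7,50,-3,-33,-15,-7,50,-3,-33,-15,-7,50,-3,-33,-15,-7,50,-3,-33,-15,-7,50,-3,-33,-15,-7,50,-3,-33,-15,-7,50,-3,-33,-15,-7,50,-3,-33,-15,-7,50,0,0,0,-3,50]}}

```text
clock: 5.35
tcp_pos: [0.4665, 0.3628, 0.1461]
eef_rot: [[0.198, 0.173, 0.965], [-0.752, -0.605, 0.263], [0.629, -0.778, 0.01]]
ft_force: [-0.3, 0.5, -1.0]
opening: 0.0428
```

```bash
python3 st.py
```

```text
t 5.35 tcp [466.5 362.8 146.1] lean 39.0 dir -74.1 jaw 15.2 jawz 0.01 j [ 0.79  0.29  1.6  -0.58  1.62  0.61] F [-0.3  0.5 -1. ] open 42.8
```

{"method": "apply_moves", "body": {"moves": [4,2,-26,1,50,4,2,-26,1,50,3,2,-15,0,50,0,0,0,0,50]}}

```text
clock: 5.68
tcp_pos: [0.4806, 0.3672, 0.0764]
eef_rot: [[0.22, 0.194, 0.956], [-0.75, -0.593, 0.293], [0.624, -0.781, 0.015]]
ft_force: [-0.3, -1.1, -1.4]
opening: 0.043
```

```bash
cat >> pose.py <<'E'
def rect(W,px,c,t,rad=100,dz=4.5):
    W=W*1000;hsv=cv2.cvtColor(np.ascontiguousarray(px),cv2.COLOR_RGB2HSV)
    r=np.hypot(W[...,0]-c[0],W[...,1]-c[1])
    m=(r<rad)&(abs(W[...,2]-t)<dz)&(hsv[...,1]<60)&(hsv[...,2]>140)
    k,l,s,ce=cv2.connectedComponentsWithStats(m.astype(np.uint8))
    big=[i for i in range(1,k) if s[i,4]>20 and np.hypot(*(np.nanmean(W[l==i][:,:2],0)-c))<70]
    q=W[np.isin(l,big)][:,:2].astype(np.float32)
    if len(q)<10: print("no rect");return
    (cx,cy),wh,a=cv2.minAreaRect(q); a=a-90 if wh[1]>wh[0] else a-180
    if a<-180: a+=180
    h=np.radians(a);print("rect c",round(cx,1),round(cy,1),np.round(wh,1),"head",round(a,1),"origin",round(cx-31*np.cos(h),1),round(cy-31*np.sin(h),1),len(q))
E
python3 st.py
python3 - <<'E'
from pose import *
im=cap("wrist");save(im,"w1.png");W=cloud(im)
plate(W,im["pixels"],27,"yellow",(.4,.6,.25,.45)); rect(W,im["pixels"],(485,343),6)
E
```

```text
t 5.68 tcp [480.6 367.2  76.4] lean 38.6 dir -71.9 jaw 17.0 jawz 0.015 j [ 0.79  0.39  1.6  -0.59  1.51  0.64] F [-0.3 -1.1 -1.4] open 43.0
yellow tabtop [483.  347.1] ztop 0.0517 rect [495.9 311.4] [111.6 161.1] heading -7.4 origin from rect [465.2 315.4] 1270 2124
rect c 495.3 308.7 [ 42.  100.3] head -71.9 origin 485.7 338.2 1821
```

View pics/w1.png

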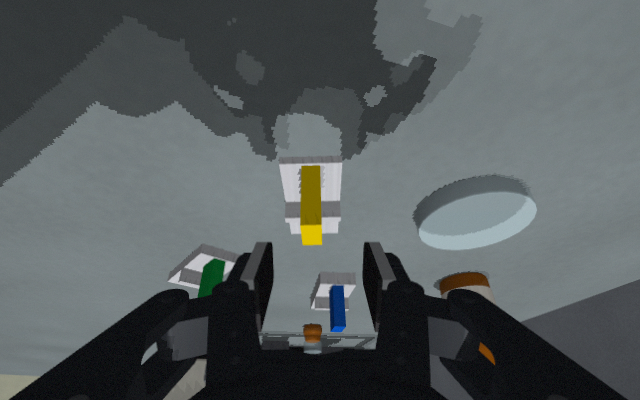

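{"method": "apply_moves", "body": {"moves": [2,-9,-14,0,50,2,-9,-14,0,50,2,-9,-14,0,50,2,-6,-9,0,50,0,0,0,0,50], "newtons": 40}}

```text
clock: 6.15
tcp_pos: [0.4923, 0.3378, 0.0323]
eef_rot: [[0.215, 0.204, 0.955], [-0.755, -0.585, 0.296], [0.619, -0.785, 0.028]]
ft_force: [-1.2, 0.0, -0.1]
opening: 0.0427
```

```bash
python3 st.py
```

```text
t 6.15 tcp [492.3 337.8  32.3] lean 38.3 dir -70.7 jaw 17.2 jawz 0.028 j [ 0.74  0.41  1.66 -0.61  1.41  0.66] F [-1.2  0.  -0.1] open 42.7
```

{"method": "apply_moves", "body": {"moves": [-2,-3,-7,0,50,-1,-2,-4,0,50,0,0,0,0,0,0,0,0,0,0,0,0,0,0,0,0,0,0,0,0,0,0,0,0,0], "newtons": 40}}

```text
clock: 6.73
tcp_pos: [0.491, 0.3361, 0.0256]
eef_rot: [[0.213, 0.21, 0.954], [-0.758, -0.58, 0.297], [0.616, -0.787, 0.036]]
ft_force: [-0.7, 0.4, -1.7]
opening: 0.0116
```

```bash
python3 st.py
```

```text
t 6.73 tcp [491.  336.1  25.6] lean 38.1 dir -70.1 jaw 17.3 jawz 0.036 j [ 0.74  0.41  1.67 -0.62  1.39  0.67] F [-0.7  0.4 -1.7] open 11.6
```

{"method": "apply_moves", "body": {"moves": [0,0,35,0,0,4,-10,35,0,0,15,-37,5,-2,0,15,-37,0,-2,0,15,-37,0,-2,0,15,-37,0,-2,0,15,-37,0,-2,0,15,-37,0,-2,0,15,-37,0,0,0,15,-37,0,0,0,15,-37,0,0,0,0,0,0,0,0]}}

```text
clock: 7.73
tcp_pos: [0.6346, -0.018, 0.1064]
eef_rot: [[0.047, 0.092, 0.995], [-0.789, -0.607, 0.093], [0.612, -0.79, 0.044]]
ft_force: [-0.8, 0.3, -1.1]
opening: 0.0112
```

```bash
python3 st.py
```

```text
t 7.73 tcp [634.6 -18.  106.4] lean 37.9 dir -81.4 jaw 5.4 jawz 0.044 j [ 0.13  0.23  1.74 -0.71  1.24  0.31] F [-0.8  0.3 -1.1] open 11.2
```

{"method": "apply_moves", "body": {"moves": [5,-3,-26,0,0,5,-3,-26,0,0,3,-2,-20,0,0,0,0,0,0,0]}}

```text
clock: 8.07
tcp_pos: [0.6505, -0.03, 0.0354]
eef_rot: [[0.036, 0.094, 0.995], [-0.791, -0.606, 0.086], [0.611, -0.79, 0.053]]
ft_force: [-0.8, -0.0, -1.4]
opening: 0.0112
```

```bash
python3 st.py
python3 - <<'E'
from pose import *
for n,f in(("side","s2.png"),("wrist","w2.png")):
    im=cap(n);save(im,f);W=cloud(im)
    rect(W,im["pixels"],(648,-20),7); plate(W,im["pixels"],27,"yellow",(.6,.7,-.1,.1))
    if n=="side": a=im["pixels"][100:300,200:460,::-1]; a=cv2.resize(a,(780,600))
    else: b=im["pixels"][:,:,::-1]
cv2.imwrite("pics/c2.png",cv2.hconcat([cv2.resize(a,(400,320)),cv2.resize(b,(400,320))]))
E
```

```text
t 8.07 tcp [650.5 -30.   35.4] lean 37.8 dir -81.1 jaw 5.0 jawz 0.053 j [ 0.1   0.36  1.72 -0.74  1.15  0.38] F [-0.8 -0.  -1.4] open 11.2
no rect
yellow none
no rect
yellow tabtop [648.5 -14.3] ztop 0.0678 rect [640.9   1.2] [176.7 141.2] heading -178.7 origin from rect [671.9   1.9] 3131 1004
```

View pics/c2.png

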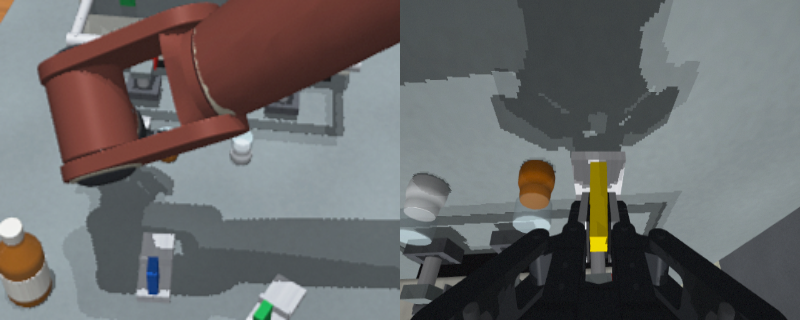

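{"method": "apply_moves", "body": {"moves": [-2,0,-8,1,0,0,0,-1,0,0,1,-14,0,0,0,1,-14,0,0,0,1,-14,0,0,0]}}

```text
clock: 8.58
tcp_pos: [0.6567, -0.0684, 0.0357]
eef_rot: [[0.049, 0.122, 0.991], [-0.791, -0.601, 0.113], [0.609, -0.79, 0.067]]
ft_force: [-0.3, 1.4, -5.0]
opening: 0.0113
```

```bash
cat >> st.py <<'E'
o=np.array([660.3,-149]);th=np.radians(5.8);p=1000*np.array(s["tcp_pos"])[:2]-o
g=p-19*y[:2]
print("foot frame tcp x %.1f y %.1f  grasp x %.1f y %.1f"%(p@[np.sin(th),-np.cos(th)],p@[np.cos(th),np.sin(th)],g@[np.sin(th),-np.cos(th)],g@[np.cos(th),np.sin(th)]))
E
python3 st.py
```

```text
t 8.58 tcp [656.7 -68.4  35.7] lean 37.8 dir -78.5 jaw 6.5 jawz 0.067 j [ 0.04  0.34  1.75 -0.76  1.08  0.33] F [-0.3  1.4 -5. ] open 11.3
foot frame tcp x -80.6 y 4.5  grasp x -92.2 y 3.4
```

{"method": "apply_moves", "body": {"moves": [-2,1,-6,-0.5,0,-2,0,-5,-0.5,0,-1,0,-2,0,0]}}

```text
clock: 8.83
tcp_pos: [0.6539, -0.0718, 0.0266]
eef_rot: [[0.027, 0.114, 0.993], [-0.791, -0.605, 0.092], [0.612, -0.788, 0.074]]
ft_force: [-0.8, 5.6, 8.4]
opening: 0.0117
```

```bash
python3 st.py
```

```text
t 8.83 tcp [653.9 -71.8  26.6] lean 38.0 dir -79.3 jaw 5.3 jawz 0.074 j [ 0.04  0.35  1.75 -0.77  1.07  0.36] F [-0.8  5.6  8.4] open 11.7
foot frame tcp x -77.5 y 1.4  grasp x -89.2 y 0.4
```

{"method": "apply_moves", "body": {"moves": [1,-13,0,0,0,0,-13,-1,0,0]}}

```text
clock: 9.0
tcp_pos: [0.6567, -0.0966, 0.0272]
eef_rot: [[0.028, 0.119, 0.993], [-0.79, -0.606, 0.095], [0.612, -0.787, 0.077]]
ft_force: [-0.3, -0.1, 0.1]
opening: 0.0114
```

```bash
python3 st.py
```

```text
t 9.0 tcp [656.7 -96.6  27.2] lean 38.1 dir -78.9 jaw 5.5 jawz 0.077 j [-0.    0.35  1.75 -0.78  1.04  0.33] F [-0.3 -0.1  0.1] open 11.4
foot frame tcp x -52.5 y 1.7  grasp x -64.1 y 0.6
```

{"method": "apply_moves", "body": {"moves": [0,-6,0,0,0,-3,20,0,0,0,-3,28,0,0,0,-3,28,0,0,0,-2,28,4,0,0,30,4,6,0,0,30,3,0,0,0,28,3,0,0,0,0,0,-3,0,0]}}

```text
clock: 9.75
tcp_pos: [0.7292, 0.0075, 0.0291]
eef_rot: [[0.026, 0.104, 0.994], [-0.789, -0.608, 0.085], [0.614, -0.787, 0.066]]
ft_force: [-0.6, 0.1, 0.3]
opening: 0.011
```

```bash
python3 st.py
```

```text
t 9.75 tcp [729.2   7.5  29.1] lean 38.1 dir -80.3 jaw 4.9 jawz 0.066 j [ 0.15  0.53  1.5  -0.72  1.2   0.39] F [-0.6  0.1  0.3] open 11.0
foot frame tcp x -148.8 y 84.4  grasp x -160.5 y 83.5
```

{"method": "apply_moves", "body": {"moves": [0,0,-3,0,0,0,0,-1,0,50,0,0,0,0,50,-3,16,22,0,50,-3,18,26,0,50,-10,18,30,0,50,-30,15,20,-3,50,-34,15,0,-4,50,-34,15,0,-4,50,-34,15,0,-4,50,-34,15,0,-4,50,-34,15,0,-4,50]}}

```text
clock: 10.75
tcp_pos: [0.4943, 0.144, 0.1206]
eef_rot: [[-0.3, -0.169, 0.939], [-0.73, -0.593, -0.34], [0.615, -0.787, 0.055]]
ft_force: [0.6, 0.4, 0.5]
opening: 0.0426
```

```bash
python3 st.py
python3 - <<'E'
from pose import *
im=cap("top");save(im,"t3.png");W=cloud(im)
rect(W,im["pixels"],(735,-15),6);plate(W,im["pixels"],27,"yellow",(.6,.9,-.1,.2))
E
```

```text
t 10.75 tcp [494.3 144.  120.6] lean 38.1 dir -105.9 jaw -19.9 jawz 0.055 j [ 0.4   0.21  1.74 -0.5   1.64  0.85] F [0.6 0.4 0.5] open 42.6
foot frame tcp x -308.2 y -135.5  grasp x -319.1 y -131.2
rect c 735.6 -21.8 [ 51.4 111. ] head -88.3 origin 734.7 9.2 466
yellow tabtop [728.5  17.3] ztop 0.0533 rect [727.3  18.4] [194.1 197. ] heading 135.2 origin from rect [749.3  -3.5] 84 1232
```

{"method": "apply_moves", "body": {"moves": [-18,25,-10,-1,50,-18,25,-18,-1,50,-18,25,-20,-1,50,-1,0,0,0,50]}}

```text
clock: 11.13
tcp_pos: [0.4274, 0.2211, 0.071]
eef_rot: [[-0.34, -0.207, 0.917], [-0.711, -0.582, -0.395], [0.615, -0.787, 0.051]]
ft_force: [-0.8, -1.3, 0.3]
opening: 0.0427
```

```bash
python3 st.py;python3 - <<'E'
from pose import *
im=cap("wrist");save(im,"w3.png");W=cloud(im)
plate(W,im["pixels"],65,"green",(.3,.5,.1,.3)); rect(W,im["pixels"],(430,193),10)
E
```

```text
t 11.13 tcp [427.4 221.1  71. ] lean 38.1 dir -109.6 jaw -23.3 jawz 0.051 j [ 0.55  0.26  1.77 -0.4   1.65  1.05] F [-0.8 -1.3  0.3] open 42.7
foot frame tcp x -391.7 y -194.3  grasp x -402.3 y -189.3
green tabtop [430.7 198.2] ztop 0.0557 rect [437.4 200.6] [172.2 170.3] heading 70.3 origin from rect [426.9 171.4] 1473 2464
rect c 417.0 164.7 [91.2 40.2] head -112.7 origin 428.9 193.3 1799
```

{"method": "apply_moves", "body": {"moves": [8,-5,-5,0,50,-1,-10,-13,0,50,-4,-11,-13,0,50,-4,-10,-12,0,50,0,0,0,0,50]}}

```text
clock: 11.6
tcp_pos: [0.4322, 0.1786, 0.0305]
eef_rot: [[-0.345, -0.199, 0.917], [-0.712, -0.582, -0.394], [0.612, -0.789, 0.059]]
ft_force: [-0.5, 0.6, -0.5]
opening: 0.0428
```

```bash
python3 st.py
```

```text
t 11.6 tcp [432.2 178.6  30.5] lean 37.9 dir -108.9 jaw -23.2 jawz 0.059 j [ 0.49  0.28  1.83 -0.44  1.55  1.04] F [-0.5  0.6 -0.5] open 42.8
foot frame tcp x -349.0 y -193.9  grasp x -359.6 y -189.0
```

{"method": "apply_moves", "body": {"moves": [-6,3,-2,0,50,-3,1,-3,0,50,0,0,-1,0,0,0,0,0,0,0,0,0,0,0,0,0,0,0,0,0]}}

```text
clock: 12.1
tcp_pos: [0.4263, 0.1825, 0.0277]
eef_rot: [[-0.351, -0.198, 0.915], [-0.712, -0.579, -0.398], [0.609, -0.791, 0.062]]
ft_force: [-0.4, 0.4, -1.7]
opening: 0.0114
```

```bash
python3 st.py
```

```text
t 12.1 tcp [426.3 182.5  27.7] lean 37.7 dir -108.9 jaw -23.5 jawz 0.062 j [ 0.5   0.28  1.84 -0.43  1.54  1.05] F [-0.4  0.4 -1.7] open 11.4
foot frame tcp x -353.5 y -199.3  grasp x -364.0 y -194.5
```

{"method": "apply_moves", "body": {"moves": [0,0,35,0,0,5,0,35,3,0,34,-14,8,4,0,34,-18,0,4,0,34,-20,0,4,0,34,-20,0,4,0,32,-24,0,4,0,26,-30,0,4,0,20,-32,0,2,0,8,-30,0,0,0,0,0,0,0,0]}}

```text
clock: 13.02
tcp_pos: [0.6649, -0.0089, 0.1114]
eef_rot: [[0.066, 0.137, 0.988], [-0.791, -0.597, 0.136], [0.609, -0.79, 0.069]]
ft_force: [0.4, 0.8, -2.0]
opening: 0.0114
```

```bash
python3 st.py
```

```text
t 13.02 tcp [664.9  -8.9 111.4] lean 37.8 dir -77.1 jaw 7.8 jawz 0.069 j [ 0.13  0.27  1.69 -0.71  1.21  0.28] F [ 0.4  0.8 -2. ] open 11.4
foot frame tcp x -139.0 y 18.7  grasp x -150.5 y 17.3
```

{"method": "apply_moves", "body": {"moves": [-6,-8,-26,-1,0,-6,-8,-26,-1,0,-4,-6,-26,0,0,-2,0,-6,0,0,0,0,-2,0,0]}}

```text
clock: 13.43
tcp_pos: [0.6498, -0.0319, 0.0274]
eef_rot: [[0.029, 0.121, 0.992], [-0.793, -0.601, 0.097], [0.608, -0.79, 0.079]]
ft_force: [-3.6, 9.3, 21.0]
opening: 0.0108
```

```bash
python3 st.py
```

```text
t 13.43 tcp [649.8 -31.9  27.4] lean 37.8 dir -78.6 jaw 5.6 jawz 0.079 j [ 0.1   0.35  1.74 -0.75  1.1   0.4 ] F [-3.6  9.3 21. ] open 10.8
foot frame tcp x -117.5 y 1.4  grasp x -129.1 y 0.3
```

{"method": "apply_moves", "body": {"moves": [1,-8,0.5,0,0,1,-14,0,0,0,1,-14,-1,0,0,1,-14,-1,0,0]}}

```text
clock: 13.77
tcp_pos: [0.6574, -0.0797, 0.0301]
eef_rot: [[0.032, 0.13, 0.991], [-0.793, -0.6, 0.105], [0.608, -0.789, 0.084]]
ft_force: [0.3, 0.1, -0.9]
opening: 0.0116
```

```bash
python3 st.py
```

```text
t 13.77 tcp [657.4 -79.7  30.1] lean 37.9 dir -77.7 jaw 6.0 jawz 0.084 j [ 0.02  0.34  1.75 -0.77  1.05  0.34] F [ 0.3  0.1 -0.9] open 11.6
foot frame tcp x -69.2 y 4.1  grasp x -80.8 y 2.8
```

{"method": "apply_moves", "body": {"moves": [-1,-12,-2,0,0,-1,-12,-1,0,0]}}

```text
clock: 13.93
tcp_pos: [0.6564, -0.1071, 0.0286]
eef_rot: [[0.03, 0.132, 0.991], [-0.793, -0.6, 0.104], [0.608, -0.789, 0.087]]
ft_force: [-0.0, -0.6, -1.5]
opening: 0.0112
```

```bash
python3 st.py
```

```text
t 13.93 tcp [ 656.4 -107.1   28.6] lean 37.9 dir -77.6 jaw 6.0 jawz 0.087 j [-0.02  0.34  1.77 -0.78  1.02  0.32] F [-0.  -0.6 -1.5] open 11.2
foot frame tcp x -42.1 y 0.3  grasp x -53.7 y -1.0
```

{"method": "apply_moves", "body": {"moves": [-3,20,0,0,0,-3,30,0,0,0,-3,30,1,0,0,-3,30,10,0,0,-3,30,30,0,0,-36,15,10,0,0,-38,12,0,0,0,-38,10,0,0,0,-38,8,-10,0,0,-14,3,-20,0,0,0,0,0,0,0]}}

```text
clock: 14.85
tcp_pos: [0.4732, 0.0716, 0.0536]
eef_rot: [[0.01, 0.128, 0.992], [-0.796, -0.599, 0.085], [0.605, -0.791, 0.096]]
ft_force: [-0.4, -0.4, -1.9]
opening: 0.0115
```

```bash
python3 st.py
```

```text
t 14.85 tcp [473.2  71.6  53.6] lean 37.8 dir -77.9 jaw 4.9 jawz 0.096 j [ 0.35  0.03  2.07 -0.7   1.24  0.6 ] F [-0.4 -0.4 -1.9] open 11.5
foot frame tcp x -238.4 y -163.9  grasp x -249.9 y -165.1
```

{"method": "apply_moves", "body": {"moves": [3,20,-10,0,0,3,18,-12,0,0,0,0,-5,0,0,0,0,-1,0,50,0,0,0,0,50,-3,12,20,0,50,-2,15,25,0,50,0,18,28,0,50]}}

```text
clock: 15.52
tcp_pos: [0.4761, 0.1457, 0.0993]
eef_rot: [[0.006, 0.117, 0.993], [-0.791, -0.607, 0.076], [0.612, -0.786, 0.089]]
ft_force: [0.9, 0.5, 1.2]
opening: 0.0432
```

```bash
python3 st.py
```

```text
t 15.52 tcp [476.1 145.7  99.3] lean 38.2 dir -79.1 jaw 4.4 jawz 0.089 j [ 0.48  0.06  1.94 -0.64  1.4   0.64] F [0.9 0.5 1.2] open 43.2
foot frame tcp x -311.9 y -153.4  grasp x -323.5 y -154.5
```

{"method": "apply_moves", "body": {"moves": [18,16,4,1,50,22,16,0,1,50,22,14,-10,1,50,20,8,-16,1,50,0,0,0,0,50]}}

```text
clock: 15.93
tcp_pos: [0.5714, 0.2025, 0.0939]
eef_rot: [[0.048, 0.179, 0.983], [-0.794, -0.59, 0.146], [0.606, -0.787, 0.114]]
ft_force: [-0.7, -1.0, -1.2]
opening: 0.0423
```

```bash
python3 st.py;python3 - <<'E'
from pose import *
im=cap("wrist");save(im,"w4.png");W=cloud(im)
plate(W,im["pixels"],112,"blue",(.5,.65,.1,.3)); rect(W,im["pixels"],(565,168),14)
im=cap("top");save(im,"t4.png");W=cloud(im)
rect(W,im["pixels"],(480,120),10);plate(W,im["pixels"],65,"green",(.4,.55,.0,.25))
E
```

```text
t 15.93 tcp [571.4 202.5  93.9] lean 38.1 dir -73.2 jaw 8.4 jawz 0.114 j [ 0.5   0.27  1.72 -0.67  1.36  0.6 ] F [-0.7 -1.  -1.2] open 42.3
foot frame tcp x -358.7 y -52.9  grasp x -370.2 y -55.1
blue tabtop [563.1 172.6] ztop 0.0598 rect [563.7 169.5] [193.7 160.3] heading -161.6 origin from rect [593.1 179.3] 1302 2547
rect c 568.5 137.5 [40.  91.7] head -81.0 origin 563.6 168.2 1752
rect c 486.9 88.4 [41. 90.] head -84.6 origin 484.0 119.3 569
green tabtop [482.1 120. ] ztop 0.0589 rect [479.4 116.3] [188.7 198.4] heading 155.8 origin from rect [507.7 103.6] 50 1976
```

View pics/w4.png

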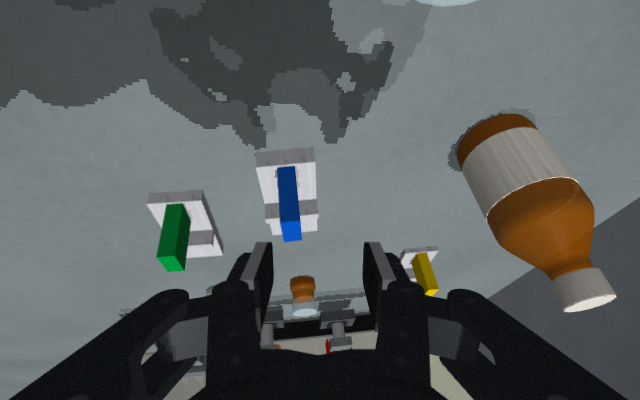

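View pics/t4.png

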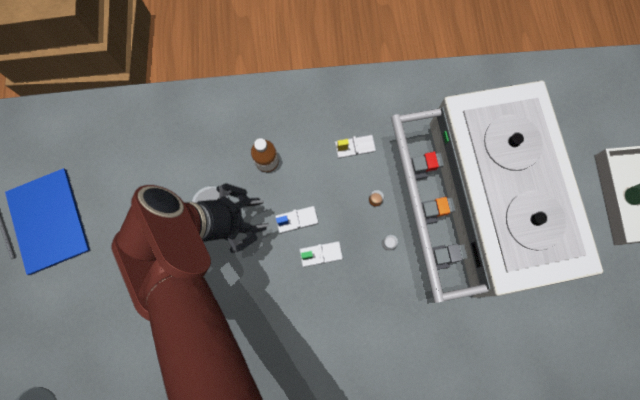

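{"method": "apply_moves", "body": {"moves": [-2,-9,-13,0,50,-2,-10,-14,0,50,-2,-10,-14,0,50,-2,-9,-13,0,50,-1,-4,-6,0,50,0,0,0,0,50]}}

```text
clock: 16.53
tcp_pos: [0.5577, 0.1521, 0.036]
eef_rot: [[0.04, 0.178, 0.983], [-0.794, -0.592, 0.139], [0.607, -0.786, 0.117]]
ft_force: [-0.2, 0.4, 0.2]
opening: 0.0427
```

```bash
python3 st.py
```

```text
t 16.53 tcp [557.7 152.1  36. ] lean 38.2 dir -73.3 jaw 8.1 jawz 0.117 j [ 0.43  0.28  1.82 -0.7   1.24  0.64] F [-0.2  0.4  0.2] open 42.7
foot frame tcp x -309.9 y -71.7  grasp x -321.4 y -73.9
```

{"method": "apply_moves", "body": {"moves": [6,3,-2,1,50,4,2,-4,0,50,0,0,0,0,0,0,0,0,0,0,0,0,0,0,0,0,0,0,0,0], "newtons": 40}}

```text
clock: 17.03
tcp_pos: [0.5696, 0.1579, 0.0332]
eef_rot: [[0.053, 0.191, 0.98], [-0.793, -0.589, 0.158], [0.607, -0.785, 0.12]]
ft_force: [0.4, 0.1, -1.5]
opening: 0.0113
```

```bash
python3 st.py;python3 - <<'E'
from pose import *
im=cap("wrist");save(im,"w5.png");W=cloud(im)
plate(W,im["pixels"],112,"blue",(.5,.65,.1,.3)); rect(W,im["pixels"],(565,168),14)
E
```

```text
t 17.03 tcp [569.6 157.9  33.2] lean 38.2 dir -72.0 jaw 9.1 jawz 0.12 j [ 0.44  0.3   1.8  -0.71  1.23  0.63] F [ 0.4  0.1 -1.5] open 11.3
foot frame tcp x -314.5 y -59.2  grasp x -326.0 y -61.7
blue tabtop [563.6 175.3] ztop 0.0645 rect [558.8 186.6] [195. 108.] heading 31.4 origin from rect [532.3 170.4] 3182 1542
rect c 557.1 160.8 [12.5 42.8] head -83.8 origin 553.8 191.6 233
```

{"method": "apply_moves", "body": {"moves": [0,0,32,0,0,5,-4,32,0,0,22,-22,4,-1,0,20,-28,0,-1,0,16,-30,0,-1,0,8,-34,0,-0.5,0,4,-34,0,0,0,1,-30,0,0,0,0,0,0,0,0]}}

```text
clock: 17.83
tcp_pos: [0.6479, -0.0271, 0.1028]
eef_rot: [[0.01, 0.159, 0.987], [-0.797, -0.594, 0.104], [0.603, -0.788, 0.121]]
ft_force: [0.9, -0.0, -1.9]
opening: 0.0115
```

```bash
python3 st.py
```

```text
t 17.83 tcp [647.9 -27.1 102.8] lean 38.0 dir -75.0 jaw 6.0 jawz 0.121 j [ 0.11  0.22  1.76 -0.73  1.16  0.34] F [ 0.9 -0.  -1.9] open 11.5
foot frame tcp x -122.5 y -0.1  grasp x -134.1 y -1.9
```

{"method": "apply_moves", "body": {"moves": [0,-3,-26,0,0,0,-3,-24,0,0,0,-3,-16,0,0,0,0,-2,0,0]}}

```text
clock: 18.17
tcp_pos: [0.6494, -0.0376, 0.0349]
eef_rot: [[0.003, 0.162, 0.987], [-0.799, -0.593, 0.1], [0.601, -0.789, 0.128]]
ft_force: [-1.8, -0.2, -2.5]
opening: 0.0114
```

```bash
python3 st.py;python3 - <<'E'
from pose import *
im=cap("wrist");save(im,"w6.png");W=cloud(im)*1000
hsv=cv2.cvtColor(im["pixels"],cv2.COLOR_RGB2HSV)
m=(abs(hsv[...,0].astype(int)-112)<12)&(hsv[...,1]>120)&(abs(W[...,0]-650)<60)
t=W[m];print(len(t)) # rear face: lateral tilt vs height
for lo in range(15,80,8):
    q=t[(t[:,2]>=lo)&(t[:,2]<lo+8)]
    if len(q)>20: print(lo,len(q),np.median(q,0).round(1),np.percentile(q[:,0],[3,97]).round(1))
E
```

```text
t 18.17 tcp [649.4 -37.6  34.9] lean 37.9 dir -74.7 jaw 5.8 jawz 0.128 j [ 0.09  0.32  1.78 -0.77  1.06  0.42] F [-1.8 -0.2 -2.5] open 11.4
foot frame tcp x -112.0 y 0.4  grasp x -123.5 y -1.5
3559
15 193 [647.9 -14.2  20.9] [642.8 654.1]
23 422 [647.7 -14.1  27. ] [642.1 653.3]
31 466 [646.8 -14.2  35.2] [641.2 652.5]
39 528 [645.7 -14.4  43.1] [640.  651.6]
47 573 [644.8 -14.5  51.1] [639.2 650.4]
55 996 [643.4 -15.   61.4] [638.5 649.1]
63 210 [648.3 -23.7  63.3] [639.8 651. ]
79 34 [628.9  18.6  82.7] [594.5 676.5]
```

View pics/w6.png

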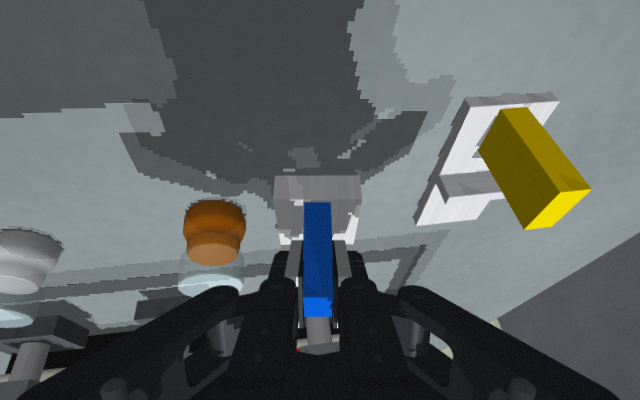

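{"method": "apply_moves", "body": {"moves": [0,0,-3,0,0,0,0,0,0,35,0,0,0,0,35,-2,20,0,0,35,-2,25,0,0,35,-2,20,0,0,35,0,0,0,0,0]}}

```text
clock: 18.8
tcp_pos: [0.6497, 0.0319, 0.0422]
eef_rot: [[-0.004, 0.175, 0.985], [-0.798, -0.593, 0.103], [0.602, -0.786, 0.142]]
ft_force: [-0.1, -0.7, 0.4]
opening: 0.019
```

```bash
cat > tab.py <<'E'
from pose import *
import sys
im=cap("wrist");save(im,sys.argv[1]);W=cloud(im)*1000
hsv=cv2.cvtColor(im["pixels"],cv2.COLOR_RGB2HSV)
m=(abs(hsv[...,0].astype(int)-112)<12)&(hsv[...,1]>120)&(abs(W[...,0]-650)<60)&(W[...,1]<150)
t=W[m];o=np.array([660.3,-149]);th=np.radians(5.8);P=t[:,:2]-o;X=P@[np.sin(th),-np.cos(th)];Y=P@[np.cos(th),np.sin(th)]
for lo in range(15,65,8):
    k=(t[:,2]>=lo)&(t[:,2]<lo+8)
    if k.sum()>20: print(lo,k.sum(),"X",np.median(X[k]).round(1),"Y 3/50/97",np.percentile(Y[k],[3,50,97]).round(1))
k=(t[:,2]<52)&(t[:,2]>18)
# yaw from rear face
f=np.polyfit(Y[k],X[k],1);print("face slope deg",np.degrees(np.arctan(f[0])).round(1))
w=(hsv[...,1]<60)&(hsv[...,2]>120)&(abs(W[...,2]-14)<4)&(np.abs(W[...,0]-650)<40)&(W[...,1]<60)
q=W[w];
if len(q)>20:
    P=q[:,:2]-o;print("white n",len(q),"X",np.percentile(P@[np.sin(th),-np.cos(th)],[2,50,98]).round(1),"Y",np.percentile(P@[np.cos(th),np.sin(th)],[2,50,98]).round(1),cv2.minAreaRect(q[:,:2].astype(np.float32)))
E
python3 st.py; python3 tab.py w7.png
```

```text
t 18.8 tcp [649.7  31.9  42.2] lean 38.2 dir -73.6 jaw 5.9 jawz 0.142 j [ 0.2   0.34  1.74 -0.75  1.13  0.5 ] F [-0.1 -0.7  0.4] open 19.0
foot frame tcp x -181.0 y 7.7  grasp x -192.6 y 5.5
15 214 X -136.5 Y 3/50/97 [-0.8  4.7 10.5]
23 243 X -136.5 Y 3/50/97 [-0.6  5.  18.7]
31 241 X -136.6 Y 3/50/97 [-0.6  4.9 10.4]
39 264 X -136.8 Y 3/50/97 [-0.7  4.8 10.3]
47 295 X -136.7 Y 3/50/97 [-1.   4.8 10.5]
55 365 X -132.7 Y 3/50/97 [-0.8  4.9 10.5]
face slope deg 65.1
white n 807 X [-139.4 -124.8  -50.8] Y [-2.3 16.9 24.6] ((656.56005859375, -55.150047302246094), (39.77356719970703, 92.25835418701172), 7.233197212219238)
```

{"method": "apply_moves", "body": {"moves": [0,0,-2,0,45,1,-18,-4,0,45,0,-18,-4,-0.5,45,0,-18,-4,-0.5,45,0,-10,-2,0,45,0,0,-1,0,45]}}

```text
clock: 19.35
tcp_pos: [0.6546, -0.0374, 0.0307]
eef_rot: [[-0.023, 0.172, 0.985], [-0.797, -0.598, 0.086], [0.603, -0.783, 0.151]]
ft_force: [-0.6, 0.4, 0.1]
opening: 0.0386
```

```bash
python3 st.py
```

```text
t 19.35 tcp [654.6 -37.4  30.7] lean 38.5 dir -73.9 jaw 5.0 jawz 0.151 j [ 0.09  0.33  1.77 -0.78  1.05  0.46] F [-0.6  0.4  0.1] open 38.6
foot frame tcp x -111.6 y 5.6  grasp x -123.2 y 3.5
```

{"method": "apply_moves", "body": {"moves": [0,0,0,0,0,0,0,0,0,0,0,0,0,0,0,-6,0,0,0,0,-5,-1,-1,0,0,-1,0,-2,0,0,0,0,-1,0,40,0,0,-1,0,40,-3,20,-2,0,40,-3,25,-2,0,40,-3,22,-2,0,40,0,0,-2,0,0]}}

```text
clock: 20.35
tcp_pos: [0.6333, 0.0314, 0.0211]
eef_rot: [[-0.027, 0.177, 0.984], [-0.796, -0.599, 0.086], [0.605, -0.781, 0.157]]
ft_force: [0.8, 0.2, 0.2]
opening: 0.0232
```

```bash
python3 st.py; python3 tab.py w8.png
```

```text
t 20.35 tcp [633.3  31.4  21.1] lean 38.6 dir -73.5 jaw 5.0 jawz 0.157 j [ 0.21  0.34  1.78 -0.77  1.1   0.57] F [0.8 0.2 0.2] open 23.2
foot frame tcp x -182.2 y -8.6  grasp x -193.9 y -10.8
15 262 X -138.1 Y 3/50/97 [-6.5 -0.9  4.9]
23 305 X -138.2 Y 3/50/97 [-6.5 -1.1  5.2]
31 315 X -138.1 Y 3/50/97 [-6.5 -1.6  4.5]
39 336 X -138.0 Y 3/50/97 [-6.5 -1.3  4.2]
47 387 X -138.0 Y 3/50/97 [-6.5 -1.2  5.2]
55 65 X -138.3 Y 3/50/97 [-32.8   0.2  14.7]
face slope deg 38.9
white n 927 X [-141.  -129.7  -97.4] Y [-20.2 -11.9   5.6] ((641.8590698242188, -31.2342586517334), (28.135957717895508, 45.41677474975586), 5.770102500915527)
```

{"method": "apply_moves", "body": {"moves": [5,0,-1,0,0,4,0,-1,0,0,0,-10,-1,0,0,0,-12,-1,0,0]}}

```text
clock: 20.73
tcp_pos: [0.6427, 0.0069, 0.0154]
eef_rot: [[-0.024, 0.176, 0.984], [-0.795, -0.6, 0.088], [0.606, -0.781, 0.154]]
ft_force: [0.2, 0.3, -0.5]
opening: 0.0001
```

```bash
python3 st.py
```

```text
t 20.73 tcp [642.7   6.9  15.4] lean 38.7 dir -73.6 jaw 5.1 jawz 0.154 j [ 0.17  0.35  1.78 -0.78  1.07  0.54] F [ 0.2  0.3 -0.5] open 0.1
foot frame tcp x -156.9 y -1.7  grasp x -168.6 y -3.9
```

{"method": "apply_moves", "body": {"moves": [2,0,3,0,0,1,-10,0,0,0,0.5,-10,0,0,0,0.5,-10,0,0,0,0.5,-10,0,0,0]}}

```text
clock: 21.15
tcp_pos: [0.6472, -0.0409, 0.0185]
eef_rot: [[-0.027, 0.173, 0.985], [-0.795, -0.601, 0.083], [0.606, -0.781, 0.154]]
ft_force: [0.4, 1.0, -0.8]
opening: -0.0004
```

```bash
python3 st.py; python3 tab.py w9.png
```

```text
t 21.15 tcp [647.2 -40.9  18.5] lean 38.7 dir -73.9 jaw 4.8 jawz 0.154 j [ 0.09  0.34  1.79 -0.8   1.03  0.49] F [ 0.4  1.  -0.8] open -0.4
foot frame tcp x -108.9 y -2.2  grasp x -120.5 y -4.3
47 103 X -102.4 Y 3/50/97 [-23.5  -7.1  -5.4]
55 111 X -102.2 Y 3/50/97 [-41.5  -7.    6.6]
63 33 X -160.6 Y 3/50/97 [-43.9  -6.5  28.1]
face slope deg 57.4
white n 472 X [-105.2 -103.7  -84.6] Y [-22.3   9.   17.4] ((648.5128784179688, -57.01934814453125), (40.18074417114258, 26.058984756469727), 5.810910224914551)
```

{"method": "apply_moves", "body": {"moves": [1.5,-10,0,0,0,1,-10,0,0,0,1,-9,0,0,0]}}

```text
clock: 21.45
tcp_pos: [0.6505, -0.0741, 0.0187]
eef_rot: [[-0.028, 0.172, 0.985], [-0.795, -0.601, 0.082], [0.606, -0.78, 0.154]]
ft_force: [-0.7, 0.1, -1.1]
opening: -0.0004
```

```bash
python3 st.py
```

```text
t 21.45 tcp [650.5 -74.1  18.7] lean 38.7 dir -74.1 jaw 4.8 jawz 0.154 j [ 0.03  0.33  1.8  -0.81  1.    0.45] F [-0.7  0.1 -1.1] open -0.4
foot frame tcp x -75.5 y -2.2  grasp x -87.2 y -4.2
```

{"method": "apply_moves", "body": {"moves": [0.5,-3,0,0,0,0.5,-3,0,0,0]}}

```text
clock: 21.62
tcp_pos: [0.6511, -0.0778, 0.0186]
eef_rot: [[-0.032, 0.17, 0.985], [-0.8, -0.595, 0.077], [0.599, -0.785, 0.155]]
ft_force: [-16.5, 35.4, 18.1]
opening: 0.0003
```

```bash
python3 st.py
```

```text
t 21.62 tcp [651.1 -77.8  18.6] lean 38.3 dir -74.0 jaw 4.5 jawz 0.155 j [ 0.02  0.33  1.8  -0.8   0.99  0.44] F [-16.5  35.4  18.1] open 0.3
foot frame tcp x -71.7 y -2.0  grasp x -83.3 y -4.1
```

{"method": "apply_moves", "body": {"moves": [0,10,0,0,0,0,20,1,0,0,0,25,2,0,0,0,25,5,0,0,0,25,10,0,0,0,0,0,0,0]}}

```text
clock: 22.12
tcp_pos: [0.651, 0.0297, 0.0381]
eef_rot: [[-0.035, 0.169, 0.985], [-0.8, -0.595, 0.074], [0.599, -0.785, 0.156]]
ft_force: [1.2, 1.0, 0.5]
opening: 0.0001
```

```bash
python3 st.py; python3 tab.py w10.png
python3 - <<'E'
import cv2
a=cv2.imread("pics/w10.png");cv2.imwrite("pics/w10c.png",cv2.resize(a[100:360,160:540],(780,534)))
E
```

```text
t 22.12 tcp [651.   29.7  38.1] lean 38.2 dir -74.1 jaw 4.3 jawz 0.156 j [ 0.2   0.35  1.73 -0.75  1.13  0.53] F [1.2 1.  0.5] open 0.1
foot frame tcp x -178.7 y 8.8  grasp x -190.3 y 6.7
39 25 X -66.1 Y 3/50/97 [0.4 2.2 8.6]
47 67 X -65.8 Y 3/50/97 [-1.   1.3  3.1]
55 47 X -65.9 Y 3/50/97 [-1.8  0.9  5.2]
63 26 X -219.1 Y 3/50/97 [-27.6 -15.2  16. ]
face slope deg 3.2
```

View pics/w10c.png

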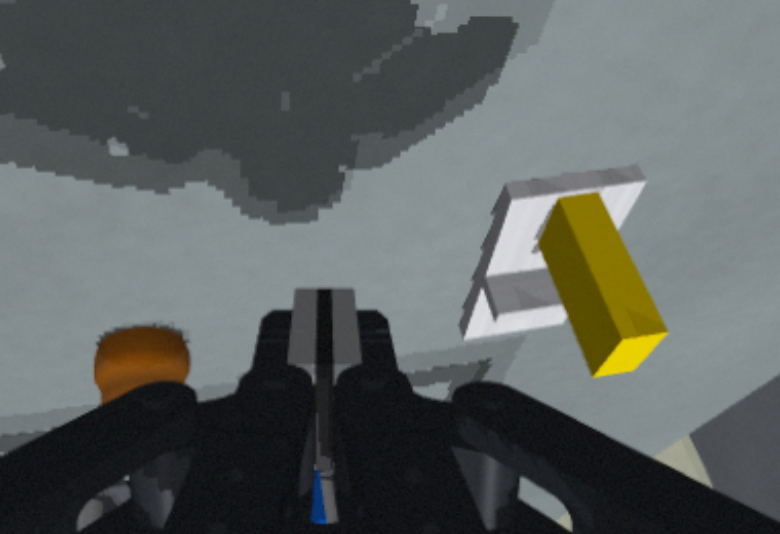

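{"method": "apply_moves", "body": {"moves": [-5,10,35,0,0,-20,10,30,0,0,-35,10,15,0,0,-38,12,5,0,0,-38,12,0,0,0,-38,12,0,0,0,-38,12,0,0,0,-38,12,0,0,0,-30,20,0,0,0,-10,35,0,0,0,0,38,0,0,0,0,0,0,0,0]}}

```text
clock: 23.17
tcp_pos: [0.3456, 0.2019, 0.1201]
eef_rot: [[-0.045, 0.155, 0.987], [-0.795, -0.603, 0.059], [0.605, -0.782, 0.151]]
ft_force: [0.1, 0.2, 0.7]
opening: 0.0001
```

```bash
python3 st.py
python3 - <<'E'
from pose import *
o=np.array([660.3,-149]);th=np.radians(5.8);bx=np.array([np.sin(th),-np.cos(th)]);by=np.array([np.cos(th),np.sin(th)])
for n in("side","top"):
    im=cap(n);save(im,n+"9.png");W=cloud(im)*1000;hsv=cv2.cvtColor(im["pixels"],cv2.COLOR_RGB2HSV)
    P=W[...,:2]-o;X=P@bx;Y=P@by
    m=(X>-75)&(X<-30)&(abs(Y)<30)&(abs(W[...,2]-14)<4)&(hsv[...,1]<60)&(hsv[...,2]>120)
    if m.sum()>10:print(n,"plate X",np.percentile(X[m],[2,98]).round(1),"Y",np.percentile(Y[m],[2,98]).round(1),m.sum(),cv2.minAreaRect(W[m][:,:2].astype(np.float32)))
    b=(X>-90)&(X<-30)&(abs(Y)<40)&(abs(hsv[...,0].astype(int)-112)<12)&(hsv[...,1]>120)&(W[...,2]>18)&(W[...,2]<62)
    if b.sum():print(n,"tab",X[b].mean().round(1),Y[b].mean().round(1),b.sum())
    p=(X>-19)&(X<15)&(abs(Y)<40)&(W[...,2]>22)&(W[...,2]<36)
    print(n,"pad Y",np.percentile(Y[p],[2,98]).round(1),"X",np.percentile(X[p],[2]).round(1))
    if n=="top":
        for t,x,y in(("jarA",593,-45),("jarC",493,-66),("bottle",703,191),("dish",619,331)):
            W0=np.load("top0.npz")["W"]*1000
            for w in(W0,W):
                k=(np.hypot(w[...,0]-x,w[...,1]-y)<60)&(w[...,2]>(8 if t=="dish" else 28))&(w[...,1]<400); print(t,w[k][:,:2].mean(0).round(1),k.sum())
        rect(W/1000,im["pixels"],(735,-15),6);rect(W/1000,im["pixels"],(484,119),10)
s=cv2.imread("pics/side9.png")[100:260,190:450];t=cv2.imread("pics/top9.png")[80:320,180:500]
cv2.imwrite("pics/f9.png",cv2.vconcat([cv2.resize(s,(480,295)),cv2.resize(t,(480,300))]))
E
```

```text
t 23.17 tcp [345.6 201.9 120.1] lean 38.5 dir -75.6 jaw 3.4 jawz 0.151 j [ 0.73 -0.13  2.09 -0.59  1.54  0.85] F [0.1 0.2 0.7] open 0.1
foot frame tcp x -380.9 y -277.7  grasp x -392.6 y -279.5
side plate X [-70.2 -31.7] Y [-21.4  18. ] 134 ((653.5711669921875, -98.70451354980469), (40.38330841064453, 39.729061126708984), 5.522380828857422)
side tab -60.5 -3.1 126
side pad Y [-23.6  25.5] X [-17.8]
top plate X [-66.8 -32.7] Y [-21.6  16.2] 95 ((652.3817138671875, -100.22539520263672), (39.856136322021484, 36.02480697631836), 3.038771152496338)
top tab -56.2 -4.9 89
top pad Y [-25.4  24.6] X [-11.]
jarA [599.  -69.2] 264
jarA [598.7 -69.2] 265
jarC [497.  -98.7] 488
jarC [497.  -98.5] 489
bottle [704.5 193. ] 643
bottle [704.5 193.1] 643
dish [619.8 331.2] 1120
dish [619.6 331.3] 1125
rect c 734.5 -14.6 [44.7 93.8] head -83.2 origin 730.8 16.2 424
rect c 487.1 88.5 [40.5 89.9] head -84.5 origin 484.2 119.3 563
```

View pics/f9.png

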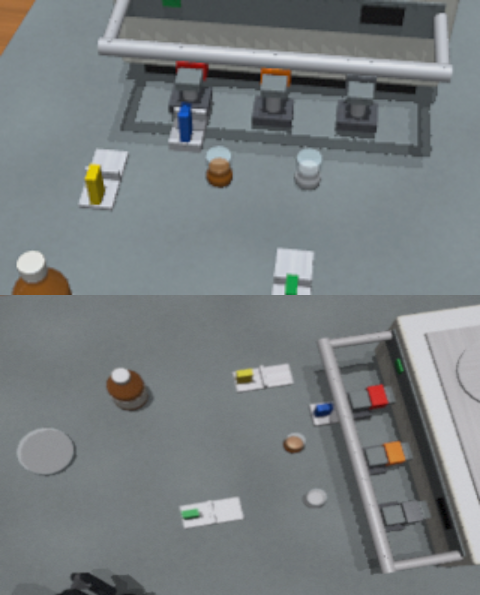

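The side and top views show the blue plate under the red-clip foot, close to straight. The yellow and green plates lie flat, and the glassware has not moved. I'm handing in.

```bash
python3 -c "
from h import *
print(bot.sign_off())"
```

```text
the job is handed in; nothing more can be done
None
```

The thickest plate (blue tab) is under the red-clip foot, pushed home and let go. I handed the job in at about 23 s.

**Lean:** the moves only turn the tool about vertical. I got the 38° lean by reaching past the arm's limit, then yawed it into line.

**Trials:** the thin plate (yellow) went in freely to about 3 mm short of home, and I took it out. The middle plate (green) went in freely to about home, and I took it out too. I then set the thick plate down flat in the lane, let go, and pushed it in with the closed fingers until it stopped at about 35 N.

**Last checks:**
- **Blue plate:** the back of its tab measured 66 mm in front of the foot's centre, exactly where home should be. The plate is about 2 mm off centre. The side camera shows it straight within about 0.5°; the top camera, partly hidden by the rail, read about 2.5° off.
- **Other plates:** both lie flat. Green is well away from the feet, and yellow is about 90 mm to the side of the lane and short of the feet.
- **Glassware:** jars, bottle and dish are within 0.3 mm of where they started.

**What went less well:**
- **Joint limit:** joint 3 read 0.054 rad for a moment during the reach, against its 0.06 limit.
- **Thin plate:** it rode about 10 mm too high at first and touched the pad's underside with about 5 N, so I lowered it.
- **Tool roll:** the tool slowly rolled to about 9°, which is why I pushed the thick plate instead of carrying it in.

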